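# Press a headset's cover home in the ratchet clamp and hang the headset up

### The arm

A 6-joint arm with a two-finger parallel gripper is mounted at the origin on the work surface. World frame = base frame: x ahead of the robot, y to its left, z up, the work surface at z = 0. Lengths are in mm, angles in rad, forces in N, time in s.
With the tool pointing down it reaches from about 275 to 750 mm from the base axis. Payload 10.2 kg.
Tool frame: the origin (TCP) lies at the very end of the fingers, on their centre line; the grasp point (between the pads) lies 19 mm behind it; z points along the fingers, y is the line along which they close (so a half turn about z gives the same grasp; the last joint's range is limited). The gripper opens to 85 mm and grips with 20 to 120 N. Pads are 22 mm wide; open, the fingers measure 114 mm over their backs; the gripper's body (76 mm by 85 mm) begins 54 mm behind the grasp point. The pads swing forward as they close: fully open they stand 13 mm farther back than shut.
Start: joints at [-1.368, 0.313, 1.498, -0, 1.331, -0.223], TCP at [216.839, -478.134, 231.294] pointing down, gripper open.
Joint ranges: [-2.94, 2.94], [-0.97, 2.17], [0.19, 2.56], [-1.23, 4.37], [0.02, 3.11], [-2.88, 2.88]. Speed limits (rad/s): [2.39, 2.39, 3.01, 3.14, 3.14, 3.14].

### API

Orientations are given as a unit quaternion [w, x, y, z].
In Python, from rig import monitor, eyes, job gives the robot as it stands. The module is installed in compiled form; this text tells all that it offers.
- The arm moves only by the tool send_rows, never from a script. Its argument "targets" is one flat list of numbers, 7 for each row, row after row: the turn, a rotation vector about the tool's x, y, z in degrees, then the shift along the tool's x, y, z in units of 60 mm (1.0 is 60 mm), then the opening, from -1 (shut) to 1 (fully open), so that 0 is half open. A call has 1 to 5 rows; each row shifts and turns the commanded pose from where the row before left it, along the tool's axes as they then stand; what a row does not reach is not made up. A row lasts 1/8 s, in which the tool goes at most 62.5 mm and 10.7 degrees, less where a joint would pass 70% of its speed; a pose out of reach is approached as far as the arm can. A call is refused whole if a number of a shift passes 1 or a number of a turn 10.7, either way. A call with a gripper value outside its range is refused whole. The fingers move at their own pace and stop on an object; "newtons" is the grip in N (left out, the last holds). Time passes only in rows, so rows that do not move let the fingers close. It gives the time, the measured TCP pose, the force, the opening and the grip force at its end, in the units of the state.
- monitor.sense(): the state, without advancing time (a new reading comes with each control period).
- eyes.capture(name): name is "scene" or "top" or "wrist"; returns a dict with "img" (480x640x3 uint8, red, green, blue), "K" (3x3 intrinsics, pixels), "R" (3x3) and "t" (3): a world point X has camera coordinates R X + t. Camera axes: x right, y down, z forward; pixel columns grow to the right and rows downward; lengths in mm; the calibration is good to about 2 mm. The wrist camera is an equidistant fisheye: a pixel r from the principal point sees the ray r / f radians off the axis. A picture is of the moment at which its call begins. There is no depth.
- job.finish_job(): hands the job in; it is judged then, once.
The state is a dict: "time_s": time; "joints": joint angles; "dq": joint speeds; "tau": joint torques, N m; "eef_pos": TCP position; "ee_rot": TCP orientation; "force": force on the tool from outside, world axes, zero at the start; "wrist_torque": the same for the moment, N m; "grip_width": opening from 0.0 (shut) to 1.0 (fully open); "grip_force": force on a finger pad.
Only numpy, scipy, OpenCV 4.12 (cv2) and the standard library are available. Lean on these libraries where they do the work, as an engineer would, in place of code of your own. Each camera call takes 0.05 s, during which the arm holds its last target. There are 200 camera calls.

### The job

The outer cover of one ear cup of the child's headset has popped out: stand the headset upright between the jaws of the ratchet clamp, its ear cups facing the jaws, let go of it, and pump the trigger until the cover is fully home. Then press the release so that the jaw springs all the way back, and hang the headset by its band over the low rail, square across the bar and about midway between the posts, so that it hangs free. Close the jaw with the trigger only, do not push the jaw or the cover by hand, and leave the other toys where they stand.

Things in the scene. Friction and masses are not known exactly. Their poses are not given: they have to be found in the camera images.
- clamp: Ratchet clamp on a fixed plywood board 100 x 370 x 10 mm. Origin on the table under the middle of the open jaw gap, z up, y along the clamp. Fixed grey jaw at -y: inner face y = -90 mm, 60 mm wide (x), 76 mm high. Moving jaw at +y. Black housing, x +-29, y 117 to 193 mm, 84 mm high, with the round release button and the trigger lever on top
- gap_mid (a point): point on the board's top (the gap's floor, 10 mm above the table) midway between the open jaws: clamp frame 0, 0, 10 mm
- jaw: Moving jaw, grey plate 56 (x) x 18 x 56 mm, 71 mm high. Origin on the table under its inner face, clamp y = +90.5 mm open. A 2 to 3 N spring opens it. A full trigger press moves it 12 mm to -y, then it slips back 2 mm to a tooth (every 10 mm; presses under 85 % may gain nothing). It slides the headset to the fixed jaw, then pushes the cover in: home at y = 50 on the 4th full pump, then the trigger goes solid
- trigger_pad (a point): top of the pad (30 x 34 mm) at the end of the grey trigger lever; at rest at clamp 0, 228, 118 mm; moves with the lever. Lever hinged at clamp y = 158, z = 88 mm, points to +y, rising 18 degrees. Full stroke: press the pad straight down 22 to 23 mm, then let it come right up (spring 2.5 to 5 N at the pad). Pressing the cover in takes 10 to 16 N on the pad
- trigger (a joint): angle of the trigger lever: 0 = up at rest, 0.30 = fully pressed (stop)
- release_top (a point): centre of the top of the round steel release button, 24 mm across; at rest at clamp 0, 129, 104 mm. Pressed straight down at least 9 of its 12 mm (1 N rising to 3.5 N) with the trigger up, it frees the jaw, which springs fully open in under a second. It bobs 3 mm as the ratchet clicks and comes up by itself
- release (a joint): travel of the release button: 0 = up, 0.012 = fully down
- headset: Grey child's headset, about 0.2 kg, upright on two ear cups: 140 mm wide (y), 52 deep (x), 141 high (z). Origin on the ground midway between the cups, arch in the y-z plane. Cups 58 mm high, outer faces y = +-70 (cover home), inner +-44 mm. Band at the top, within 30 mm of the middle: 24 mm wide in x, 22 mm thick in z, top 141 mm high: pinch it across x from above. May face either way in the clamp
- crown (a point): underside of the headset's band at the middle of the arch (headset frame 0, 0, 119 mm), the point that rests on the bar; the underside slopes down 12 degrees to both sides
- cover (a joint): how far the outer cover of the +y ear cup stands out: 0 = fully home, 0.013 = most. It moves along y with 6 N of friction and stays where it is left
- cover_shell: the cover itself, a grey plate 50 (x) x 10 (y) x 53 mm (z) on the outside of the +y ear cup, with its own dark disc; origin on the ground under its inner face
- rail: Low fixed steel rail: round bar 14 mm in diameter and 200 mm long, along the body's y, its axis 135 mm above the table, on two posts (18 mm) at y = +-100 mm with round feet (70 mm across). Origin on the table under the middle of the bar
- rail_mid (a point): middle of the bar, on its axis (135 mm high)
- cube: bystander: wooden shape-sorter cube, 105 mm; origin under its centre
- binoculars: bystander: chunky orange toy binoculars lying flat, 120 (x) x 124 x 56 mm; origin under the centre
- saucepan: bystander: blue enamel toy saucepan, pot 100 mm across centred at y = -38 mm, 55 mm high, handle to y = +87 mm
- lighthouse: bystander: cast zinc toy lighthouse, 54 mm across, 130 mm high; origin under its centre
- car: bystander: wooden toy car, 78 x 46 x 45 mm; origin under its centre
Things that resemble listed ones, but are neither listed nor needed, are in the scene too. What is meant by the headset is not pink or purple, and is the smaller of those in its own colour.

How it is judged (in metres and radians):
On the way, in this order (a step that is already met when the one before it is completed fails the run):
1. the headset stands upright on the clamp's board between the jaws, cups facing the jaws, let go, its cover still out (x of headset in the frame of clamp between -0.02 and 0.02 m and y of headset in the frame of clamp between -0.03 and 0.03 m and z of headset in the frame of clamp below 0.014 m and angle between headset's own z axis and vertical below 0.1 rad and angle between the y axis of headset and the y axis of clamp, either way round below 0.25 rad and contact force between the fingers and headset below 0.1 N and value of joint cover above 0.004 m), for 0.2 s.
2. the jaw has been pumped up to the headset and its cover is home (within 2 mm) (value of joint cover below 0.002 m and y of jaw in the frame of clamp below 0.0545 m), for 0.1 s.
3. the jaw has been released and is back open (within 4 mm), the cover still home (y of jaw in the frame of clamp above 0.0865 m and value of joint cover below 0.0025 m), for 0.2 s.
At the end, for the whole second after the job is handed in: Headset hangs by its band (under 0.1 m/s), weight on the bar: mid-band within 20 mm of the bar's axis and 55 mm of its middle along it, upright within 0.3 rad, square across the bar within 0.35 rad; cover home within 2.5 mm; jaw open within 4 mm (all of step 3 and x of crown in the frame of rail_mid between -0.02 and 0.02 m and y of crown in the frame of rail_mid between -0.055 and 0.055 m and z of crown in the frame of rail_mid between -0.002 and 0.014 m and angle between headset's own z axis and vertical below 0.3 rad and angle between the x axis of headset and the y axis of rail, either way round below 0.35 rad and contact force between headset and rail above 1 N and linear speed of headset below 0.1 m/s); the robot touches nothing.
It fails at once if the fingers or arm push the moving jaw (over 5 N) (contact force between any of the fingers, the arm and jaw above 5 N).
It fails at once if the fingers push the cover (over 5 N) (contact force between the fingers and cover_shell above 5 N).
It fails at once if another toy is moved more than 30 mm (distance of any of cube, binoculars, saucepan, lighthouse, car from where it was at the start of the episode above 0.03 m).
It also fails if it takes over 72 s, if anything falls off the work surface, if the arm or the gripper's body presses on something with over 40 N, if the wrist force passes 120 N, or if a joint passes its speed limit or range.

## Working session

There is one attempt and no reset: what is moved stays moved. The work goes in short steps, Python scripts to look and compute and a tool call to move; the robot and the scene stay as the last step left them, time stands still between calls to the robot, and variables do not carry over. Pictures are saved under pics/ and viewed, at most 10 in all, crops included, and the job is handed in when it is done.

Besides the shell and the picture viewer there is one more tool, called as name(argument=value, ...) on one line, values as JSON. send_rows: Moves the arm, as the interface text tells. Its arguments: {"type":"object","properties":{"targets":{"type":"array","items":{"type":"number"}},"newtons":{"type":"number"}},"required":["targets"]}

```bash
mkdir -p pics; python3 - <<'E'
from rig import monitor,eyes
import cv2,pickle,numpy as np
for n in("scene","top"):
    c=eyes.capture(n); pickle.dump(c,open(n+".pkl","wb")); cv2.imwrite(f"pics/{n}0.png",c["img"][:,:,::-1])
    print(n,c["K"].tolist(),np.round(-c["R"].T@c["t"]),np.round(c["R"],2).tolist())
print(monitor.sense())
E
```

```text
scene [[471.8840515568635, 0.0, 318.4517833586257], [0.0, 471.8840515568635, 244.2866189769705], [0.0, 0.0, 1.0]] [1219. -623.  898.] [[0.61, 0.79, -0.01], [0.52, -0.41, -0.75], [-0.59, 0.46, -0.66]]
top [[569.9521062605913, 0.0, 316.3129695424976], [0.0, 569.9521062605913, 249.35962760221042], [0.0, 0.0, 1.0]] [ 432.  -79. 1424.] [[0.02, -1.0, 0.01], [-1.0, -0.02, -0.06], [0.06, -0.01, -1.0]]
{'time_s': 0.1, 'joints': array([-1.36840091e+00,  3.13371023e-01,  1.49834214e+00, -1.41799577e-06,
        1.33098473e+00, -2.23384880e-01]), 'dq': array([-1.46216182e-03, -2.68615069e-03, -1.56863178e-03,  6.12852808e-04,
        1.68194487e-06,  5.03038251e-04]), 'tau': array([ 2.77803098e-03, -4.12899113e+01, -2.60142857e+01, -1.66811210e-04,
        3.05493719e-03, -5.69906661e-06]), 'eef_pos': array([ 216.79211301, -477.90758133,  230.81122262]), 'ee_rot': array([-5.52595384e-04,  9.77424166e-01,  2.11285814e-01,  5.11089908e-06]), 'force': array([ 0.1078659 ,  0.91261637, -0.78386593]), 'wrist_torque': array([ 0.01328208, -0.05202643, -0.01569818]), 'grip_force': 0.0, 'grip_width': 0.998384566815813}
```

View pics/scene0.png

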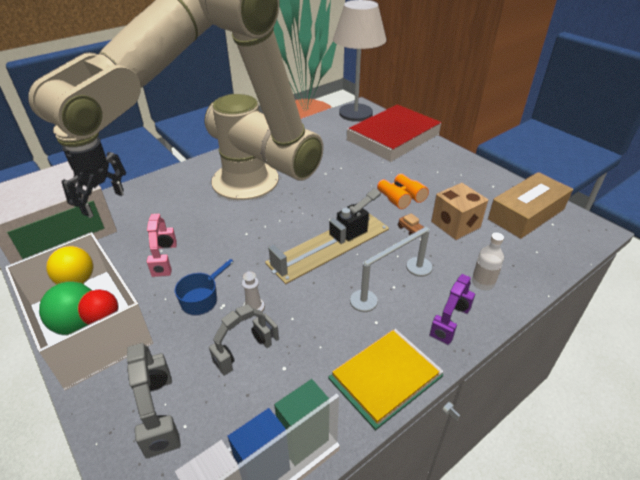

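View pics/top0.png

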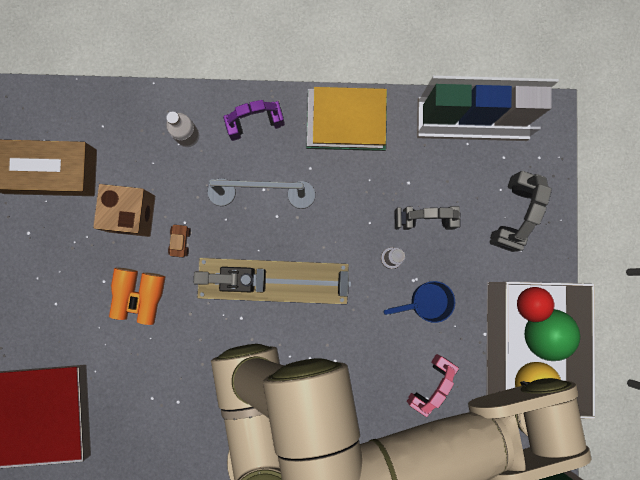

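The scene view shows the smaller grey headset at (243,335) and the clamp at (330,240). In the top view the headset is at (428,216), the clamp spans (195–348, 258–303) with its housing to the left, i.e. world +y, and the rail spans (222–300, 185).

```bash
python3 - <<'E'
import cv2,pickle
c=pickle.load(open("top.pkl","rb"))["img"][165:315,190:470,::-1]
cv2.imwrite("pics/crop0.png",cv2.resize(c,None,fx=2.85,fy=2.85,interpolation=cv2.INTER_CUBIC))
E
```

```text
(no output)
```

View pics/crop0.png

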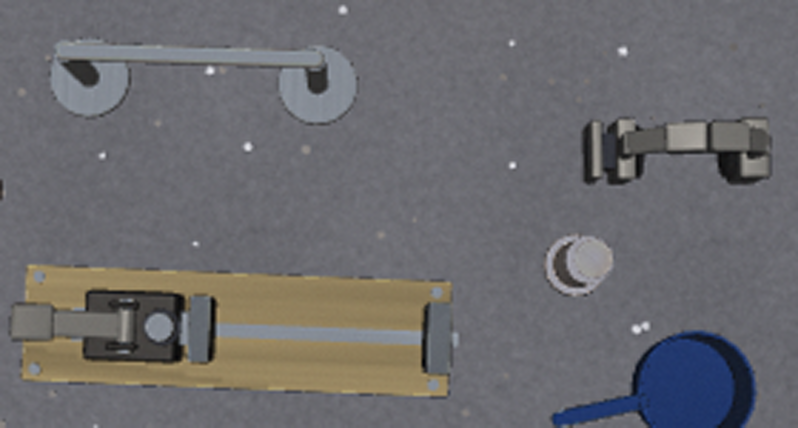

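```bash
cat > h.py <<'E'
import numpy as np,pickle
def ray(c,u,v,z):
    d=c["R"].T@np.linalg.solve(c["K"],[u,v,1.]); o=-c["R"].T@c["t"]
    return o+d*(z-o[2])/d[2]
def crop(c,u,v,z): return ray(c,190+u/2.85,165+v/2.85,z)
def proj(c,X):
    p=c["R"]@np.array(X,float)+c["t"]; p=c["K"]@p; return p[:2]/p[2]
def yaw(a,b): d=b-a; return np.degrees(np.arctan2(d[1],d[0]))
E
python3 - <<'E'
from h import *
c=pickle.load(open("top.pkl","rb")); np.set_printoptions(precision=1,suppress=True)
P=lambda *a: crop(c,*a)
print("band",P(687,136,141),"cover out L",P(584,152,58),"R",P(770,149,58))
print("band edges yaw",yaw(P(735,120,141),P(640,126,141)))
print("cup L",P(600,122,58),P(584,182,58),P(634,118,58),P(636,182,58),"R",P(768,118,58),P(770,178,58))
b=[P(28,265,10),P(451,283,10),P(447,397,10),P(22,380,10)]
print("board",b,np.mean(b,0),yaw(b[1],b[0]),yaw(b[2],b[3]))
print("button",P(160,327,104),"pad",P(33,322,118),"fixed jaw top",P(425,303,76),P(425,374,76),"jaw",P(212,296,71),P(210,362,71))
print("rail",P(57,50,138),P(323,60,138))
E
```

```text
band [ 602.1 -350.6  141. ] cover out L [ 597.2 -281.    58. ] R [ 603.8 -438.9   58. ]
band edges yaw 95.0806207151802
cup L [ 623.1 -294.2   58. ] [ 571.7 -281.3   58. ] [ 627.3 -323.    58. ] [ 572.8 -325.4   58. ] R [ 630.2 -437.    58. ] [ 579.  -439.1   58. ]
board [array([492.1, 194.4,  10. ]), array([ 485.3, -173.8,   10. ]), array([ 386.3, -172.3,   10. ]), array([392.4, 196. ,  10. ])] [439.   11.1  10. ] 88.95216624999694 89.06046920310477
button [440.4  67.8 104. ] pad [441.9 167.9 118. ] fixed jaw top [ 465.7 -148.1   76. ] [ 407.  -149.3   76. ] jaw [467.4  29.   71. ] [412.6  29.1  71. ]
rail [658.7 152.9 138. ] [656.1 -59.3 138. ]
```

The crop shows the popped-out cover at (593,152), on the headset's world +y end, so the headset can go straight into the clamp without turning. The band apex is at about (709,136), the button at (160,327), the pad at (33,322) and the bar from (57,50) to (323,60).

send_rows(targets=[0,0,-10,0,0,0,1,0,0,-10,0,0,0,1,0,0,-10,0,0,0,1,0,0,-10,0,0,0,1,0,0,-10,0,0,0,1])

```text
time_s: 0.72
eef_pos: [216.8, -478.0, 230.9]
ee_rot: [-0.0, 0.795, 0.607, 0.0]
force: [-1.1, 0.2, -0.2]
grip_width: 1.001
grip_force: 0.0
```

send_rows(targets=[0,0,-10,0,0,0,1,0,0,-9,0,0,0,1,0,0,0,0.2,0.8,0,1,0,0,0,0.2,0.8,0,1,0,0,0,0.2,0.8,0,1])

```text
time_s: 1.35
eef_pos: [359.8, -433.0, 231.0]
ee_rot: [-0.0, 0.686, 0.728, 0.0]
force: [0.4, 0.1, -0.2]
grip_width: 0.999
grip_force: 0.0
```

send_rows(targets=[0,0,0,0.2,0.8,0,1,0,0,0,0.2,0.8,0,1,0,0,0,0.2,0.8,0,1,0,0,0,0.1,0.8,0,1,0,0,0,0.1,0.8,0,1])

```text
time_s: 1.98
eef_pos: [596.6, -370.9, 230.9]
ee_rot: [-0.0, 0.686, 0.728, -0.0]
force: [-0.2, -1.3, 0.6]
grip_width: 1.001
grip_force: 0.0
```

```bash
cat >> h.py <<'E'
from scipy.spatial.transform import Rotation
def pose(s):
    w,x,y,z=s["ee_rot"]; return Rotation.from_quat([x,y,z,w]).as_matrix(),np.array(s["eef_pos"])
def go(s,target,yaw_y):
    "print needed tool-frame shift (units) and z turn (deg) to target, tool-y yaw in deg"
    R,p=pose(s); cur=np.degrees(np.arctan2(R[1,1],R[0,1]))
    print("t",s["time_s"],"pos",np.round(p,1),"yawy",round(cur,1),"tilt",np.round(R[:,2],3),"shift",np.round(R.T@(np.array(target)-p)/60,3),"turnz",round(-(yaw_y-cur),1),"F",np.round(s["force"],1),"w",round(s["grip_width"],3))
def fray(c,u,v,z):
    K=c["K"]; d=np.array([(u-K[0,2]),(v-K[1,2])]); r=np.linalg.norm(d); th=r/K[0,0]
    d=c["R"].T@np.array([*(d/r*np.sin(th)),np.cos(th)]); o=-c["R"].T@c["t"]
    return o+d*(z-o[2])/d[2]
E
python3 - <<'E'
from h import *
from rig import *
import cv2
go(monitor.sense(),[602,-368,119],3.5)
c=eyes.capture("wrist"); pickle.dump(c,open("wrist.pkl","wb")); cv2.imwrite("pics/w1.png",c["img"][:,:,::-1]); print(c["K"],-c["R"].T@c["t"])
E
```

```text
t 1.975 pos [ 596.6 -370.9  230.9] yawy 3.4 tilt [-0.001  0.    -1.   ] shift [0.042 0.094 1.865] turnz -0.1 F [-0.2 -1.3  0.6] w 1.001
[[371.64829954   0.         322.71120975]
 [  0.         371.64829954 236.89349272]
 [  0.           0.           1.        ]] [ 591.98239856 -302.04515526  372.9960236 ]
```

View pics/w1.png

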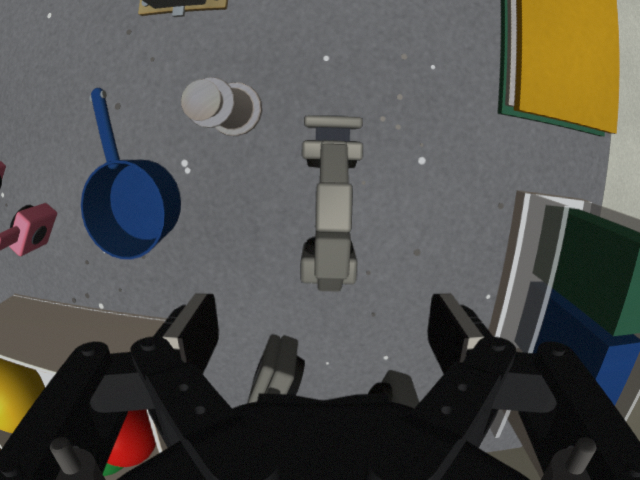

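The wrist view shows the headset nearly aligned with the image columns: apex seam at about (334,232), cover plate (305–362, 122), rear cup bottom (303–356, 283).

```bash
python3 - <<'E'
from h import *
c=pickle.load(open("wrist.pkl","rb")); np.set_printoptions(precision=1,suppress=True)
for n,a in dict(apexL=(316,232,141),apexR=(351,232,141),midtop=(334,184,136),midbot=(333,276,136),cov1=(305,121,55),cov2=(362,123,55),cupL=(303,152,58),cupR=(362,152,58),bL=(302,278,58),bR=(355,280,58),covend=(334,117,55),backend=(328,284,58)).items(): print(n,fray(c,*a))
R,p=pose(dict(ee_rot=[0,.686,.728,0],eef_pos=[596.6,-370.9,230.9])); print("tcp axis at z", p)
E
```

```text
apexL [ 590.9 -364.   141. ]
apexR [ 613.5 -362.6  141. ]
midtop [ 600.7 -332.8  136. ]
midbot [ 604.2 -395.8  136. ]
cov1 [ 575.9 -290.7   55. ]
cov2 [ 624.  -289.3   55. ]
cupL [ 575.8 -317.1   58. ]
cupR [ 625.4 -314.    58. ]
bL [ 580.1 -430.3   58. ]
bR [ 628.7 -429.5   58. ]
covend [ 600.1 -285.9   55. ]
backend [ 604.2 -434.8   58. ]
tcp axis at z [ 596.6 -370.9  230.9]
```

send_rows(targets=[0,0,0,0.1,0.095,0.4,0.4,0,0,0,0,0,0.6,0.2,0,0,0,0,0,0.6,0.0,0,0,0,0,0,0.265,0,0,0,0,0,0,0,0], newtons=40)

```text
time_s: 2.65
eef_pos: [600.3, -365.1, 118.8]
ee_rot: [-0.001, 0.686, 0.728, -0.0]
force: [0.1, -1.0, 0.9]
grip_width: 0.497
grip_force: 0.0
```

send_rows(targets=[0,0,0,0,0,0,-1,0,0,0,0,0,0,-1,0,0,0,0,0,0,-1,0,0,0,0,0,0,-1,0,0,0,0,0,0,-1])

```text
time_s: 3.28
eef_pos: [601.2, -365.7, 121.3]
ee_rot: [0.002, 0.686, 0.728, 0.0]
force: [1.4, -0.2, 6.7]
grip_width: 0.269
grip_force: 41.3
```

send_rows(targets=[0,0,0,0,0,-0.3,-1,0,0,0,0,0,-0.6,-1,0,0,0,0,0,-0.6,-1,0,0,0,0,0,-0.5,-1,0,0,0,0,0,0,-1])

```text
time_s: 3.9
eef_pos: [601.0, -365.6, 242.3]
ee_rot: [0.002, 0.686, 0.728, 0.0]
force: [0.0, 0.1, -2.4]
grip_width: 0.271
grip_force: 40.3
```

```bash
python3 - <<'E'
from h import *
from rig import *
import cv2
a=np.radians(-1.0); ox=np.array([np.cos(a),np.sin(a)]);oy=np.array([-np.sin(a),np.cos(a)]); o=np.array([438,-60.3])-5*oy
go(monitor.sense(),[*o,129],-1)
c=eyes.capture("wrist"); pickle.dump(c,open("wrist.pkl","wb")); cv2.imwrite("pics/w2.png",c["img"][:,:,::-1])
E
```

```text
t 3.9 pos [ 601.  -365.6  242.3] yawy 3.4 tilt [ 0.004 -0.003 -1.   ] shift [ 5.163 -2.422  1.862] turnz 4.4 F [ 0.   0.1 -2.4] w 0.271
```

View pics/w2.png

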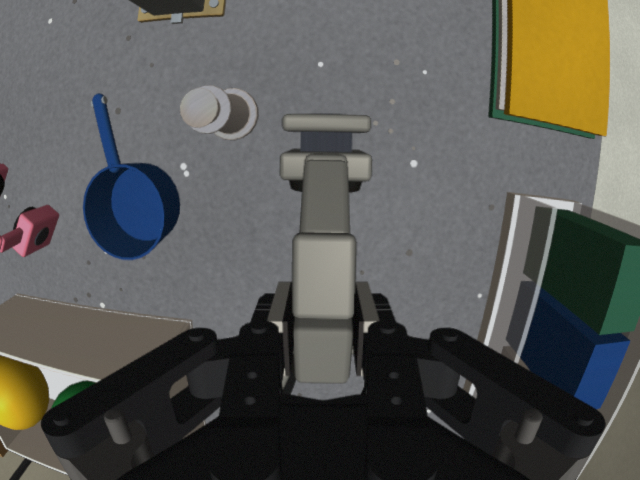

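The headset is held firmly and level by the band, with the apex seam at (325,318) between the pads and the cover still standing out at row 122. Next I carry it to the clamp.

send_rows(targets=[0,0,0,0,0,-0.6,-1,0,0,4.4,0.3,0,-0.1,-1,0,0,0,0.8,-0.44,0,-1,0,0,0,0.8,-0.44,0,-1,0,0,0,0.8,-0.44,0,-1])

```text
time_s: 4.58
eef_pos: [521.1, -200.0, 279.4]
ee_rot: [-0.002, 0.713, 0.701, -0.0]
force: [0.7, 0.5, -1.6]
grip_width: 0.269
grip_force: 39.8
```

send_rows(targets=[0,0,0,0.8,-0.44,0,-1,0,0,0,0.8,-0.44,0,-1,0,0,0,0.5,-0.44,0,-1,0,0,0,0.3,-0.1,0,-1,0,0,0,0,0,0,-1])

```text
time_s: 5.2
eef_pos: [440.1, -55.8, 280.8]
ee_rot: [-0.0, 0.713, 0.701, -0.0]
force: [0.4, -0.5, -2.4]
grip_width: 0.271
grip_force: 40.0
```

```bash
python3 - <<'E'
from h import *
from rig import *
import cv2
a=np.radians(-1.0); oy=np.array([-np.sin(a),np.cos(a)]); o=np.array([438,-60.3])-5*oy
go(monitor.sense(),[*o,132],-1)
c=eyes.capture("wrist"); pickle.dump(c,open("wrist.pkl","wb")); cv2.imwrite("pics/w3.png",c["img"][:,:,::-1])
E
```

```text
t 5.2 pos [440.1 -55.8 280.8] yawy -0.9 tilt [-0.001  0.    -1.   ] shift [-0.159 -0.032  2.481] turnz 0.1 F [ 0.4 -0.5 -2.4] w 0.271
```

View pics/w3.png

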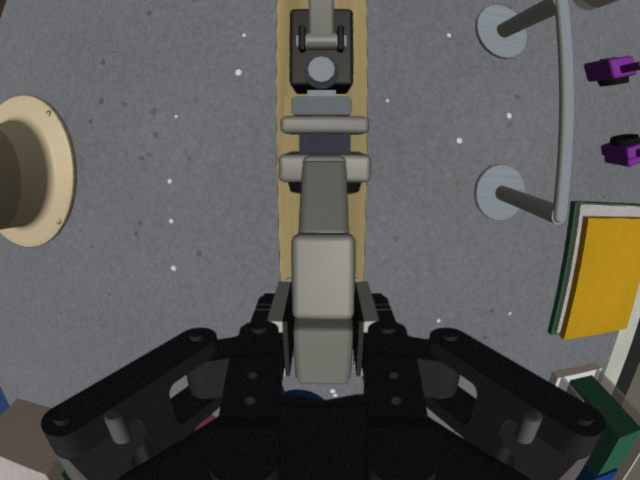

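The headset is over the gap and square to the board, with the button at (321,69), the jaw top (292–351, 96–115) and the cover plate's front edge at row 116. I'll check the clamp position and the bar from this view before lowering.

```bash
python3 - <<'E'
from h import *
c=pickle.load(open("wrist.pkl","rb")); np.set_printoptions(precision=1,suppress=True)
print("button",fray(c,321,69,104),"jaw L/R",fray(c,292,104,71),fray(c,351,104,71),"board L/R",fray(c,279,220,10),fray(c,366,220,10))
z=280.8-121.3
print("cover outer z~55",fray(c,325,117,z+54),"L/R",fray(c,281,124,z+53),fray(c,369,124,z+53),"band",fray(c,324,300,z+139))
for u,v in((571,60),(566,130),(557,215)): print("bar",fray(c,u,v,138))
E
```

```text
button [439.7  70.6 104. ] jaw L/R [412.   43.5  71. ] [466.9  42.5  71. ] board L/R [388.3 -81.8  10. ] [487.9 -83.5  10. ]
cover outer z~55 [441.8  23.4 213.5] L/R [417.1  20.1 212.5] [466.4  19.4 212.5] band [440.  -46.  298.5]
bar [661.3  92.2 138. ]
bar [654.4  27.3 138. ]
bar [651.1 -49.7 138. ]
```

send_rows(targets=[0,0,0,-0.14,-0.045,0.4,-1,0,0,0,0,0,0.7,-1,0,0,0,0,0,0.7,-1,0,0,0,0,0,0.5,-1,0,0,0,0,0,0.13,-1])

```text
time_s: 5.88
eef_pos: [436.9, -65.3, 133.8]
ee_rot: [-0.002, 0.714, 0.701, -0.001]
force: [-0.1, 0.7, -2.1]
grip_width: 0.271
grip_force: 40.1
```

send_rows(targets=[0,0,0,0,0,0.03,-1,0,0,0,0,0,0.03,-1,0,0,0,0,0,0,-1])

```text
time_s: 6.25
eef_pos: [437.7, -64.9, 132.6]
ee_rot: [0.001, 0.713, 0.701, 0.0]
force: [-0.8, 0.6, -2.5]
grip_width: 0.27
grip_force: 40.0
```

send_rows(targets=[0,0,0,0,0,0.03,-1,0,0,0,0,0,0,-1])

```text
time_s: 6.5
eef_pos: [438.1, -65.4, 131.5]
ee_rot: [0.002, 0.713, 0.701, 0.0]
force: [0.6, -2.1, 6.0]
grip_width: 0.272
grip_force: 41.2
```

send_rows(targets=[0,0,0,0,0,0,-0.3,0,0,0,0,0,0,0.2,0,0,0,0,0,0,0.5,0,0,0,0,0,-0.2,0.7,0,0,0,0,0,-0.6,0.7])

```text
time_s: 7.12
eef_pos: [436.6, -64.5, 178.4]
ee_rot: [-0.001, 0.713, 0.701, -0.001]
force: [0.9, -0.7, -0.4]
grip_width: 0.847
grip_force: 0.0
```

send_rows(targets=[0,0,0,0,0,-0.7,0.7,0,0,0,0,0,-0.7,0,0,0,0,0,0,0,0])

```text
time_s: 7.5
eef_pos: [438.2, -65.1, 265.5]
ee_rot: [0.003, 0.713, 0.701, 0.001]
force: [0.6, -0.3, -1.1]
grip_width: 0.499
grip_force: 0.0
```

```bash
python3 - <<'E'
from h import *
from rig import *
import cv2
a=np.radians(-1.0); oy=np.array([-np.sin(a),np.cos(a)]); o=np.array([438,-60.0])+229*oy
go(monitor.sense(),[*o,118],-1)
c=eyes.capture("wrist"); pickle.dump(c,open("wrist.pkl","wb")); cv2.imwrite("pics/w4.png",c["img"][:,:,::-1])
E
```

```text
t 7.5 pos [438.2 -65.1 265.5] yawy -1.0 tilt [ 0.006 -0.003 -1.   ] shift [ 3.908 -0.02   2.449] turnz 0.0 F [ 0.6 -0.3 -1.1] w 0.499
```

View pics/w4.png

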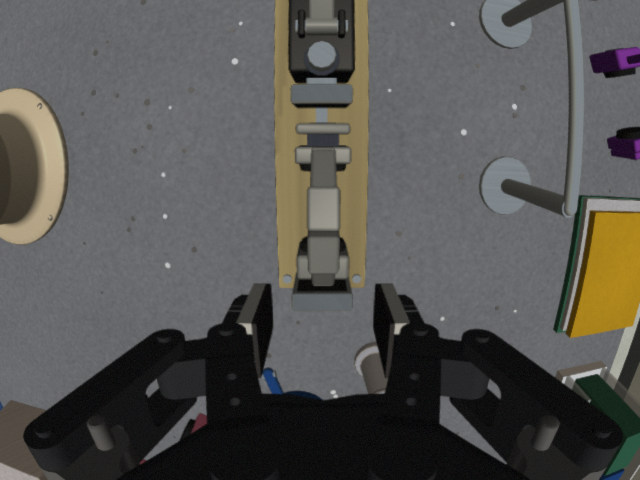

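The headset stands free between the jaws, cover at (323,128) facing the moving jaw at (321,94), and the fixed jaw at row 300. Next I shut the fingers and go above the pad.

send_rows(targets=[0,0,0,0.9,0,0,-1,0,0,0,0.9,0,0,-1,0,0,0,0.9,0,0,-1,0,0,0,0.9,0,0,-1,0,0,0,0.31,-0.02,0,-1])

```text
time_s: 8.18
eef_pos: [439.2, 172.2, 261.0]
ee_rot: [-0.001, 0.712, 0.702, -0.001]
force: [0.0, -0.1, -0.4]
grip_width: 0.002
grip_force: 0.0
```

send_rows(targets=[0,0,0,0,0,0.8,-1,0,0,0,0,0,0.8,-1,0,0,0,0,0,0.7,-1,0,0,0,0,0,0,-1])

```text
time_s: 8.68
eef_pos: [438.3, 169.5, 121.8]
ee_rot: [-0.002, 0.713, 0.701, -0.003]
force: [0.1, -0.5, 0.7]
grip_width: -0.001
grip_force: 0.0
```

```bash
python3 - <<'E'
from h import *
from rig import *
import cv2
go(monitor.sense(),[442,169,118],-1)
c=eyes.capture("top"); cv2.imwrite("pics/t2.png",c["img"][:,:,::-1])
c=eyes.capture("wrist"); pickle.dump(c,open("wrist.pkl","wb")); cv2.imwrite("pics/w5.png",c["img"][:,:,::-1])
E
```

```text
t 8.675 pos [438.3 169.5 121.8] yawy -1.0 tilt [-0.007 -0.001 -1.   ] shift [-0.007  0.063  0.062] turnz -0.0 F [ 0.1 -0.5  0.7] w -0.001
```

View pics/w5.png

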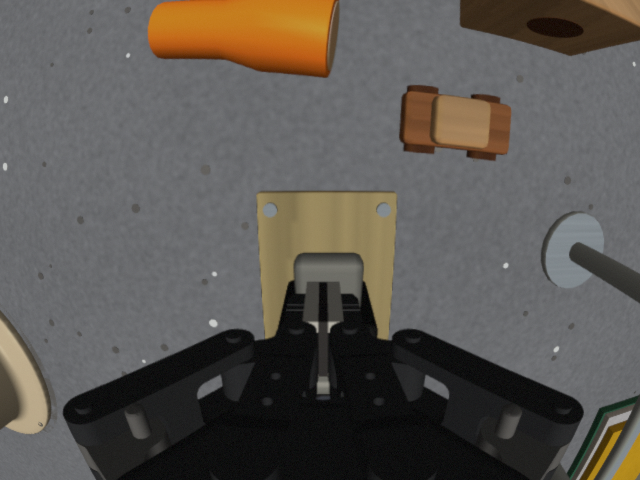

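The closed fingers are over the pad (295–362, 255+), about 3 mm left of its centre. Now the first pump.

send_rows(targets=[0,0,0,0,0.05,0.05,-1,0,0,0,0,0,0.2,-1,0,0,0,0,0,0.2,-1,0,0,0,0,0,0,-1])

```text
time_s: 9.28
eef_pos: [444.0, 170.1, 97.5]
ee_rot: [0.0, 0.713, 0.701, 0.001]
force: [1.7, 2.2, 6.7]
grip_width: 0.005
grip_force: 2.8
```

```bash
python3 - <<'E'
from h import *
from rig import *
go(monitor.sense(),[442,169,95],-1)
E
```

```text
t 9.275 pos [444.  170.1  97.5] yawy -1.0 tilt [ 0.002  0.001 -1.   ] shift [-0.019 -0.033  0.042] turnz -0.0 F [1.7 2.2 6.7] w 0.005
```

send_rows(targets=[0,0,0,0,0,0.04,-1,0,0,0,0,0,0,-1])

```text
time_s: 9.52
eef_pos: [444.1, 170.3, 96.0]
ee_rot: [0.001, 0.713, 0.701, 0.001]
force: [-1.0, 3.9, 9.3]
grip_width: -0.002
grip_force: 4.6
```

send_rows(targets=[0,0,0,0,0,0.03,-1,0,0,0,0,0,0,-1])

```text
time_s: 9.78
eef_pos: [444.3, 170.3, 95.7]
ee_rot: [0.001, 0.713, 0.701, 0.002]
force: [-6.5, 2.4, 26.4]
grip_width: -0.003
grip_force: 13.6
```

send_rows(targets=[0,0,0,0,0,-0.25,-1,0,0,0,0,0,-0.22,-1,0,0,0,0,0,0,-1,0,0,0,0,0,0,-1])

```text
time_s: 10.28
eef_pos: [442.9, 169.7, 120.7]
ee_rot: [-0.0, 0.713, 0.701, -0.0]
force: [1.0, 0.4, 0.3]
grip_width: -0.001
grip_force: 0.4
```

send_rows(targets=[0,0,0,0,0,0.15,-1,0,0,0,0,0,0.16,-1,0,0,0,0,0,0.16,-1,0,0,0,0,0,0,-1,0,0,0,0,0,0,-1])

```text
time_s: 10.9
eef_pos: [444.1, 170.6, 95.6]
ee_rot: [0.001, 0.713, 0.701, 0.002]
force: [-10.5, 2.6, 37.1]
grip_width: -0.002
grip_force: 18.5
```

```bash
python3 - <<'E'
from h import *
from rig import *
import cv2
s=monitor.sense(); go(s,[442,169,95],-1)
c=eyes.capture("top"); pickle.dump(c,open("top2.pkl","wb"))
i=c["img"][200:320,180:380,::-1]; cv2.imwrite("pics/t3.png",cv2.resize(i,None,fx=4,fy=4,interpolation=cv2.INTER_CUBIC))
E
```

```text
t 10.9 pos [444.1 170.6  95.6] yawy -1.0 tilt [ 0.003  0.001 -1.   ] shift [-0.027 -0.034  0.009] turnz 0.0 F [-10.5   2.6  37.1] w -0.002
```

View pics/t3.png

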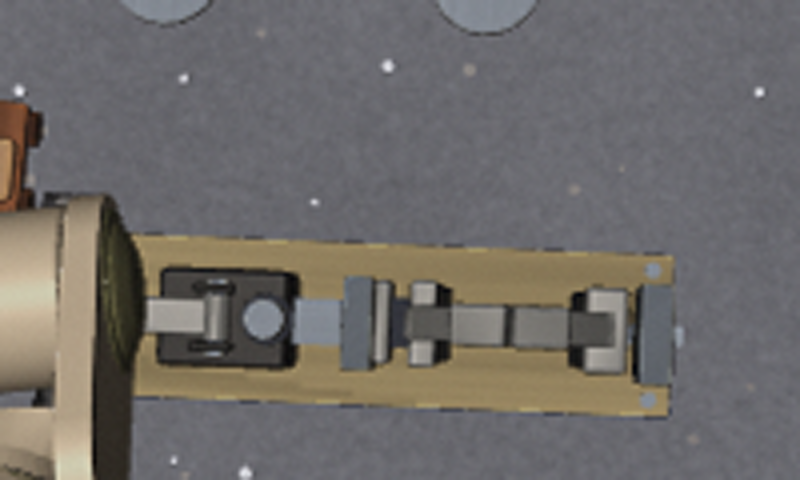

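The jaw at (358,322) has advanced about two teeth and meets the cover at (382,322). The rear cup at (605,330) is just short of the fixed jaw. Two more pumps should do it.

send_rows(targets=[0,0,0,0,0,-0.25,-1,0,0,0,0,0,-0.24,-1,0,0,0,0,0,0,-1,0,0,0,0,0,0,-1])

```text
time_s: 11.45
eef_pos: [442.8, 169.7, 121.7]
ee_rot: [-0.0, 0.713, 0.701, -0.0]
force: [0.2, -0.7, 0.4]
grip_width: -0.005
grip_force: 0.0
```

send_rows(targets=[0,0,0,0,0,0.15,-1,0,0,0,0,0,0.16,-1,0,0,0,0,0,0.16,-1,0,0,0,0,0,0,-1,0,0,0,0,0,0,-1])

```text
time_s: 12.08
eef_pos: [444.0, 170.7, 95.7]
ee_rot: [0.0, 0.713, 0.701, 0.002]
force: [-6.1, 4.5, 25.2]
grip_width: 0.001
grip_force: 12.6
```

send_rows(targets=[0,0,0,0,0,-0.25,-1,0,0,0,0,0,-0.22,-1,0,0,0,0,0,0,-1,0,0,0,0,0,0,-1])

```text
time_s: 12.58
eef_pos: [442.8, 169.7, 121.8]
ee_rot: [-0.0, 0.713, 0.701, -0.0]
force: [-0.3, 0.1, 0.3]
grip_width: 0.002
grip_force: 0.0
```

send_rows(targets=[0,0,0,0,0,0.15,-1,0,0,0,0,0,0.16,-1,0,0,0,0,0,0.12,-1,0,0,0,0,0,0,-1])

```text
time_s: 13.08
eef_pos: [443.9, 170.9, 97.1]
ee_rot: [-0.0, 0.713, 0.701, 0.002]
force: [-1.6, 7.1, 13.4]
grip_width: -0.001
grip_force: 6.9
```

send_rows(targets=[0,0,0,0,0,0.04,-1,0,0,0,0,0,0,-1])

```text
time_s: 13.32
eef_pos: [444.1, 171.0, 95.8]
ee_rot: [0.0, 0.713, 0.701, 0.002]
force: [-6.0, 6.6, 25.4]
grip_width: -0.0
grip_force: 12.4
```

send_rows(targets=[0,0,0,0,0,-0.25,-1,0,0,0,0,0,-0.25,-1,0,0,0,0,0,0,-1,0,0,0,0,0,0,-1])

```text
time_s: 13.82
eef_pos: [442.8, 169.7, 123.5]
ee_rot: [-0.0, 0.713, 0.701, -0.0]
force: [0.1, -0.8, 0.1]
grip_width: 0.004
grip_force: 0.0
```

```bash
python3 - <<'E'
from h import *
from rig import *
import cv2
a=np.radians(-1.0); oy=np.array([-np.sin(a),np.cos(a)]); o=np.array([438,-60.0])+128.5*oy
s=monitor.sense(); go(s,[*o,104],-1)
c=eyes.capture("top"); pickle.dump(c,open("top2.pkl","wb"))
i=c["img"][200:320,180:380,::-1]; cv2.imwrite("pics/t4.png",cv2.resize(i,None,fx=4,fy=4,interpolation=cv2.INTER_CUBIC))
E
```

```text
t 13.825 pos [442.8 169.7 123.5] yawy -1.0 tilt [-0.001 -0.    -1.   ] shift [-1.687 -0.013  0.326] turnz -0.0 F [ 0.1 -0.8  0.1] w 0.004
```

View pics/t4.png

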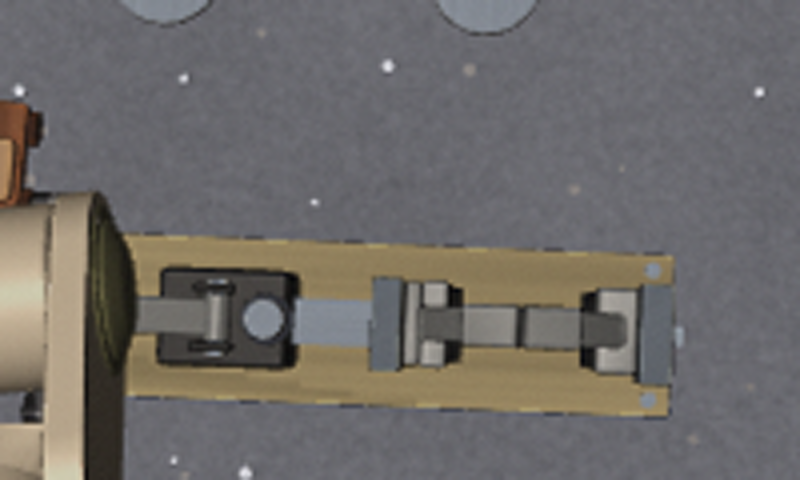

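The cover is flush against its cup at (420,322), with the jaw against it and the rear cup against the fixed jaw. I'll press the trigger slightly to see whether it has gone solid.

send_rows(targets=[0,0,0,0,0,0.09,-1,0,0,0,0,0,0.03,-1,0,0,0,0,0,0.02,-1,0,0,0,0,0,0,-1])

```text
time_s: 14.38
eef_pos: [443.3, 170.0, 116.0]
ee_rot: [0.0, 0.713, 0.701, 0.0]
force: [-0.4, 1.6, 5.0]
grip_width: -0.002
grip_force: 2.5
```

send_rows(targets=[0,0,0,0,0,0.04,-1,0,0,0,0,0,0.03,-1,0,0,0,0,0,0,-1])

```text
time_s: 14.75
eef_pos: [443.6, 170.7, 113.1]
ee_rot: [0.0, 0.713, 0.701, 0.001]
force: [-5.7, 5.5, 19.3]
grip_width: 0.003
grip_force: 8.8
```

The force reaches 19 N after only about 4 mm of pad travel, so the trigger is solid and the cover is home. Now the release.

send_rows(targets=[0,0,0,0,0,-0.4,-1,0,0,0,0,0,-0.3,-1,0,0,0,-0.8,-0.01,0,-1,0,0,0,-0.89,-0.01,0,-1,0,0,0,0,0,0,-1])

```text
time_s: 15.38
eef_pos: [440.0, 65.9, 153.3]
ee_rot: [-0.0, 0.715, 0.699, -0.0]
force: [-0.2, 0.8, -0.0]
grip_width: -0.001
grip_force: 0.0
```

send_rows(targets=[0,0,0,0,0,0.4,-1,0,0,0,0,0,0.37,-1,0,0,0,0,0,0.12,-1,0,0,0,0,0,0.08,-1,0,0,0,0,0,0,-1])

```text
time_s: 16.0
eef_pos: [440.2, 68.8, 95.7]
ee_rot: [-0.0, 0.713, 0.701, 0.0]
force: [-2.1, 1.2, 3.1]
grip_width: -0.002
grip_force: 1.8
```

send_rows(targets=[0,0,0,0,0,0.04,-1,0,0,0,0,0,0.02,-1,0,0,0,0,0,0,-1,0,0,0,0,0,0,-1,0,0,0,0,0,0,-1])

```text
time_s: 16.62
eef_pos: [440.4, 68.5, 92.0]
ee_rot: [0.0, 0.713, 0.701, 0.0]
force: [-1.1, 3.1, 5.0]
grip_width: -0.002
grip_force: 2.7
```

send_rows(targets=[0,0,0,0,0,-0.5,-1,0,0,0,0,0,-0.8,0,0,0,0,0,0,-0.9,0,0,0,0,0,0,-0.5,0,0,0,0,0,0,0,0])

```text
time_s: 17.25
eef_pos: [441.1, 68.1, 255.4]
ee_rot: [0.002, 0.713, 0.701, 0.001]
force: [-0.1, 0.5, -0.4]
grip_width: 0.496
grip_force: 0.0
```

```bash
python3 - <<'E'
from h import *
from rig import *
import cv2
a=np.radians(-1.0); oy=np.array([-np.sin(a),np.cos(a)]); o=np.array([438,-60.0])-20*oy
s=monitor.sense(); go(s,[*o,129],-1)
c=eyes.capture("wrist"); pickle.dump(c,open("wrist.pkl","wb"));cv2.imwrite("pics/w6.png",c["img"][:,:,::-1])
c=eyes.capture("top"); pickle.dump(c,open("top2.pkl","wb"))
i=c["img"][200:320,180:380,::-1]; cv2.imwrite("pics/t5.png",cv2.resize(i,None,fx=4,fy=4,interpolation=cv2.INTER_CUBIC))
E
```

```text
t 17.25 pos [441.1  68.1 255.4] yawy -1.0 tilt [ 0.004 -0.001 -1.   ] shift [-2.467 -0.023  2.108] turnz -0.0 F [-0.1  0.5 -0.4] w 0.496
```

View pics/t5.png

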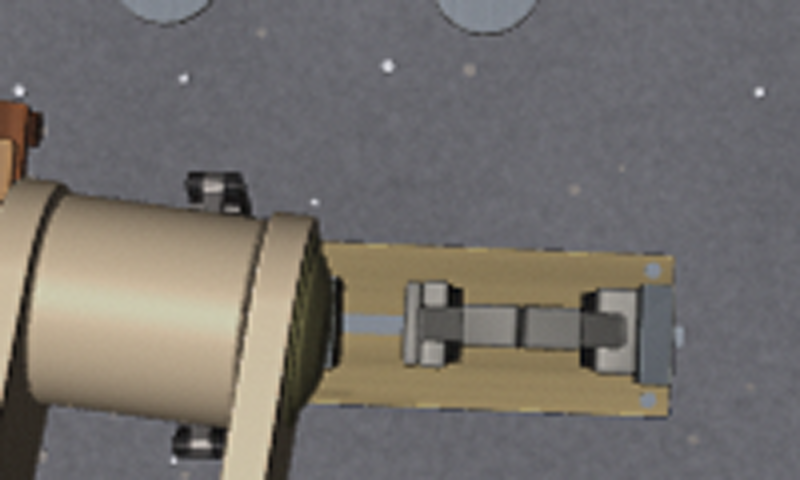

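I counted the views and this was my 11th picture, one over the limit of 10, so I view no more and work numerically. It shows the jaw sprung back out of the way, the cover still flush at (412,322) and the band apex at (522,328).

```bash
python3 - <<'E'
from h import *
from rig import *
c=pickle.load(open("top2.pkl","rb"))
P=lambda u,v,z: ray(c,180+u/4,200+v/4,z)
ap=P(520,327,151); print("apex",ap,"yaw",yaw(P(625,330,140),P(420,322,140)))
go(monitor.sense(),[ap[0],ap[1],129],-1)
c=pickle.load(open("top.pkl","rb")); print("feet",crop(c,90,77,0),crop(c,318,85,0))
E
```

```text
apex [439.05224705 -79.76141406 151.        ] yaw 89.13625583334556
t 17.35 pos [440.   68.3 252.8] yawy -1.0 tilt [-0.001 -0.    -1.   ] shift [-2.466  0.03   2.065] turnz -0.0 F [ 0.   0.2 -0. ] w 0.496
feet [659.7307438  147.87734756   0.        ] [657.78508021 -53.32485245   0.        ]
```

send_rows(targets=[0,0,0,-0.85,0.01,0,0.3,0,0,0,-0.85,0.01,0,0.3,0,0,0,-0.77,0.01,0,0.3,0,0,0,0,0,0,0.3])

```text
time_s: 17.85
eef_pos: [438.9, -82.0, 252.1]
ee_rot: [-0.001, 0.715, 0.699, -0.001]
force: [0.5, 0.9, -0.4]
grip_width: 0.651
grip_force: 0.0
```

send_rows(targets=[0,0,0,0,0,0.7,0.3,0,0,0,0,0,0.7,0.1,0,0,0,0,0,0.5,0,0,0,0,0,0,0.15,0,0,0,0,0,0,0,0])

```text
time_s: 18.48
eef_pos: [439.4, -79.4, 130.8]
ee_rot: [-0.0, 0.713, 0.701, -0.0]
force: [0.5, 0.8, 0.1]
grip_width: 0.498
grip_force: 0.0
```

send_rows(targets=[0,0,0,0,0,0,-1,0,0,0,0,0,0,-1,0,0,0,0,0,0,-1,0,0,0,0,0,0,-1,0,0,0,0,0,0,-1])

```text
time_s: 19.1
eef_pos: [439.8, -79.9, 131.9]
ee_rot: [0.001, 0.713, 0.701, 0.0]
force: [-1.7, 0.2, 6.2]
grip_width: 0.271
grip_force: 39.9
```

send_rows(targets=[0,0,0,0,0,-0.3,-1,0,0,0,0,0,-0.7,-1,0,0,0,0,0,-0.8,-1,0,0,0,0,0,-0.8,-1,0,0,0,0,0,-0.4,-1])

```text
time_s: 19.73
eef_pos: [439.6, -79.9, 313.4]
ee_rot: [0.002, 0.713, 0.701, 0.001]
force: [0.4, -0.8, -3.9]
grip_width: 0.268
grip_force: 40.2
```

```bash
python3 - <<'E'
from h import *
from rig import *
s=monitor.sense(); go(s,[658,47,200],89.4); go(s,[658,47,200],-90.6); print(s["joints"])
E
```

```text
t 19.725 pos [439.6 -79.9 313.4] yawy -1.0 tilt [ 0.003 -0.002 -1.   ] shift [2.181 3.596 1.899] turnz -90.4 F [ 0.4 -0.8 -3.9] w 0.268
t 19.725 pos [439.6 -79.9 313.4] yawy -1.0 tilt [ 0.003 -0.002 -1.   ] shift [2.181 3.596 1.899] turnz 89.6 F [ 0.4 -0.8 -3.9] w 0.268
[-4.43053742e-01  8.49498603e-02  1.56397462e+00  6.28566516e-06
  1.48905701e+00 -4.25525247e-01]
```

send_rows(targets=[0,0,-10,0,0,0,-1,0,0,-10,0,0,0,-1,0,0,-10,0,0,0,-1,0,0,-10,0,0,0,-1,0,0,-10,0,0,0,-1])

```text
time_s: 20.35
eef_pos: [439.2, -79.7, 310.8]
ee_rot: [-0.0, 0.348, 0.938, 0.0]
force: [-0.1, -0.4, -3.1]
grip_width: 0.275
grip_force: 40.2
```

send_rows(targets=[0,0,-10,0,0,0,-1,0,0,-10,0,0,0,-1,0,0,-10,0,0,0,-1,0,0,-10.4,0,0,0,-1,0,0,0,0,0,0,-1])

```text
time_s: 20.98
eef_pos: [439.3, -79.7, 310.8]
ee_rot: [-0.0, 0.006, 1.0, 0.0]
force: [0.6, -0.3, -3.3]
grip_width: 0.269
grip_force: 40.2
```

send_rows(targets=[0,0,0,-0.8,0.5,0,-1,0,0,0,-0.8,0.5,0,-1,0,0,0,-0.8,0.5,0,-1,0,0,0,-0.8,0.4,0,-1,0,0,0,-0.4,0.2,0,-1])

```text
time_s: 21.6
eef_pos: [658.2, 45.4, 309.5]
ee_rot: [-0.001, 0.007, 1.0, 0.0]
force: [-1.2, -0.0, -2.6]
grip_width: 0.271
grip_force: 40.3
```

```bash
python3 - <<'E'
from h import *
from rig import *
import cv2
s=monitor.sense(); go(s,[658,47,148],89.4)
c=eyes.capture("wrist"); pickle.dump(c,open("wrist.pkl","wb"))
# predicted bar ends vs light-grey pixel check in wrist view
K=c["K"]
def fp(X):
    p=c["R"]@np.array(X,float)+c["t"]; r=np.hypot(p[0],p[1]); th=np.arctan2(r,p[2]); return K[:2,2]+K[0,0]*th*p[:2]/r
for y in(-40,0,20,80,100,140):
    q=fp([658,y,142]); print(y,np.round(q),[tuple(int(t) for t in c["img"][int(fp([658+d,y,142])[1]),int(fp([658+d,y,142])[0])]) for d in(-20,-14,-10,-6,-3,0,3,6,10,14,20)] if 0<q[0]<620 and 20<q[1]<460 else "")
E
```

```text
t 21.6 pos [658.2  45.4 309.5] yawy 89.2 tilt [-0.001  0.    -1.   ] shift [0.    0.026 2.692] turnz -0.2 F [-1.2 -0.  -2.6] w 0.271
-40 [224. 219.] [(125, 133, 138), (58, 59, 54), (61, 60, 56), (128, 135, 138), (128, 135, 141), (126, 133, 138), (129, 132, 126), (104, 106, 108), (112, 113, 116), (110, 110, 113), (102, 103, 106)]
0 [269. 218.] [(129, 136, 140), (127, 134, 140), (105, 109, 111), (126, 133, 136), (127, 134, 141), (127, 136, 140), (127, 132, 127), (111, 112, 114), (109, 110, 112), (107, 108, 110), (104, 105, 108)]
20 [292. 218.] [(106, 107, 111), (106, 109, 111), (95, 95, 94), (127, 135, 133), (128, 136, 140), (127, 134, 139), (122, 128, 121), (109, 111, 113), (94, 96, 98), (70, 70, 66), (92, 91, 85)]
80 [363. 217.] [(108, 109, 111), (107, 109, 112), (93, 94, 96), (126, 132, 129), (127, 135, 140), (126, 133, 138), (125, 131, 128), (104, 106, 108), (103, 104, 107), (106, 107, 108), (103, 105, 107)]
100 [386. 216.] [(126, 133, 137), (127, 134, 139), (107, 113, 115), (127, 133, 128), (127, 135, 139), (128, 135, 140), (128, 138, 137), (103, 104, 107), (103, 105, 107), (108, 108, 112), (101, 103, 106)]
140 [430. 216.] [(127, 134, 139), (57, 57, 53), (55, 55, 52), (126, 131, 127), (126, 134, 139), (129, 136, 140), (127, 136, 140), (107, 109, 110), (110, 112, 114), (109, 110, 113), (107, 109, 111)]
```

send_rows(targets=[0,0,0,0.02,0.02,0.7,-1,0,0,0,0,0,0.7,-1,0,0,0,0,0,0.7,-1,0,0,0,0,0,0.5,-1,0,0,0,0,0,0.05,-1])

```text
time_s: 22.28
eef_pos: [654.5, 45.2, 149.6]
ee_rot: [-0.002, 0.007, 1.0, 0.0]
force: [-0.1, -0.6, -1.9]
grip_width: 0.269
grip_force: 40.2
```

send_rows(targets=[0,0,0,0,0,0.02,-1,0,0,0,0,0,0.02,-1,0,0,0,0,0,0,-1])

```text
time_s: 22.65
eef_pos: [655.8, 45.1, 150.2]
ee_rot: [0.001, 0.005, 1.0, -0.0]
force: [-0.4, -0.6, -3.4]
grip_width: 0.266
grip_force: 40.3
```

send_rows(targets=[0,0,0,0,0,0.05,-1,0,0,0,0,0,0,-1])

```text
time_s: 22.9
eef_pos: [655.6, 45.2, 146.4]
ee_rot: [0.0, 0.005, 1.0, 0.0]
force: [0.0, -0.2, -3.0]
grip_width: 0.272
grip_force: 40.3
```

send_rows(targets=[0,0,0,0,0,0.03,-1,0,0,0,0,0,0,-1])

```text
time_s: 23.15
eef_pos: [656.0, 45.1, 146.0]
ee_rot: [0.001, 0.005, 1.0, -0.0]
force: [-1.8, 0.6, 5.5]
grip_width: 0.267
grip_force: 41.3
```

Force turned positive, so the headset has contacted the bar. I'll open slowly and lift clear.

send_rows(targets=[0,0,0,0,0,0,-0.4,0,0,0,0,0,0,-0.2,0,0,0,0,0,0,0.1,0,0,0,0,0,0,0.3,0,0,0,0,0,-0.1,0.3])

```text
time_s: 23.78
eef_pos: [655.3, 45.2, 150.4]
ee_rot: [-0.001, 0.005, 1.0, 0.0]
force: [0.0, 0.9, -0.3]
grip_width: 0.649
grip_force: 0.0
```

send_rows(targets=[0,0,0,0,0,-0.3,0.3,0,0,0,0,0,-0.7,0.3,0,0,0,0,0,-0.7,0.3,0,0,0,0,0,-0.5,0.3,0,0,0,0,0,0,0.3])

```text
time_s: 24.4
eef_pos: [656.2, 45.1, 286.4]
ee_rot: [0.003, 0.005, 1.0, -0.0]
force: [0.6, 0.2, -0.6]
grip_width: 0.65
grip_force: 0.0
```

send_rows(targets=[0,0,0,0,0,0,0.3,0,0,0,0,0,0,0.3,0,0,0,0,0,0,0.3,0,0,0,0,0,0,0.3,0,0,0,0,0,0,0.3])

```text
time_s: 25.02
eef_pos: [655.5, 45.1, 282.5]
ee_rot: [-0.0, 0.005, 1.0, 0.0]
force: [-1.2, -0.2, -0.2]
grip_width: 0.65
grip_force: 0.0
```

```bash
python3 - <<'E'
from h import *
from rig import *
import cv2
s=monitor.sense(); go(s,[656,46,148],89.4)
ims=[eyes.capture("wrist") for _ in range(4)]
d=[np.abs(ims[0]["img"].astype(int)-i["img"]).max(2) for i in ims[1:]]
print("moving px",[(x>40).sum() for x in d])
c=ims[0]; g=c["img"].astype(int); sc=eyes.capture("scene")
# headset grey (R>=B) vs bluish floor/steel (B>R), components in region around the band
m=((g[...,0]-g[...,2]>3)&(g.max(2)<190)&(g.max(2)-g.min(2)<25)).astype(np.uint8)
n,l,st,ce=cv2.connectedComponentsWithStats(cv2.morphologyEx(m,cv2.MORPH_OPEN,np.ones((3,3))))
for k in range(1,n):
    if st[k,4]>300: print(st[k],np.round(ce[k]),np.round(fray(c,*ce[k],150)),cv2.minAreaRect(np.argwhere(l==k)[:,::-1].astype(np.float32))[2])
E
```

```text
t 25.025 pos [655.5  45.1 282.5] yawy 89.4 tilt [-0.  0. -1.] shift [-0.008  0.015  2.241] turnz -0.0 F [-1.2 -0.2 -0.2] w 0.65
moving px [np.int64(368), np.int64(729), np.int64(893)]
[  37   75   44   32 1132] [59. 90.] [ 527. -182.  150.] 90.0
[551 137  18  33 474] [560. 153.] [592. 247. 150.] 90.0
[ 287  143   63   81 2969] [322. 178.] [618.  46. 150.] 8.392924308776855
[ 297  226   52   62 2352] [323. 260.] [682.  45. 150.] 90.0
[ 453  285   69   58 2476] [483. 315.] [737. 187. 150.] 85.60128784179688
[  0 298  87  67 868] [ 57. 321.] [ 750. -230.  150.] 37.43160629272461
[ 562  355   78   60 2824] [609. 383.] [854. 394. 150.] 76.94474792480469
[   0  369   81  111 2563] [ 28. 423.] [ 930. -371.  150.] 25.880271911621094
[ 147  397   53   51 1529] [176. 424.] [ 869. -113.  150.] 35.67640686035156
[ 446  397   52   50 1486] [468. 423.] [871. 198. 150.] 54.05788803100586
[614 416  26  64 879] [631. 451.] [1032.  544.  150.] 90.0
```

Both halves of the headset sit about the bar, centred at y≈46 and rocking a little. I'll let it settle, then check motion and the jaw.

send_rows(targets=[0,0,0,0,0,-0.3,0.3,0,0,0,0,0,0,0.3,0,0,0,0,0,0,0.3,0,0,0,0,0,0,0.3,0,0,0,0,0,0,0.3])

```text
time_s: 25.9
eef_pos: [655.5, 45.1, 300.2]
ee_rot: [-0.0, 0.005, 1.0, 0.0]
force: [-0.0, 0.3, -0.7]
grip_width: 0.655
grip_force: 0.0
```

send_rows(targets=[0,0,0,0,0,0,0.3,0,0,0,0,0,0,0.3,0,0,0,0,0,0,0.3,0,0,0,0,0,0,0.3,0,0,0,0,0,0,0.3])

```text
time_s: 26.52
eef_pos: [655.5, 45.1, 300.6]
ee_rot: [-0.0, 0.005, 1.0, 0.0]
force: [-0.1, -0.1, 0.4]
grip_width: 0.649
grip_force: 0.0
```

send_rows(targets=[0,0,0,0,0,0,0.3,0,0,0,0,0,0,0.3,0,0,0,0,0,0,0.3,0,0,0,0,0,0,0.3,0,0,0,0,0,0,0.3])

```text
time_s: 27.15
eef_pos: [655.5, 45.1, 300.6]
ee_rot: [-0.0, 0.005, 1.0, 0.0]
force: [-0.3, -0.3, 0.4]
grip_width: 0.648
grip_force: 0.0
```

```bash
python3 - <<'E'
from h import *
from rig import *
import cv2
ims=[eyes.capture("wrist")["img"] for _ in range(8)]
print("moving px",[int((np.abs(ims[0].astype(int)-i).max(2)>40).sum()) for i in ims[1:]], monitor.sense()["time_s"])
c0=pickle.load(open("top.pkl","rb"))["img"].astype(int); t=eyes.capture("top")["img"].astype(int)
d=(np.abs(c0-t).max(2)>40)
print("jaw region changed", int(d[262:300,245:350].sum()),"of",38*105, "jaw row old/new",c0[280,250:285].mean(1).round().astype(int).tolist(),t[280,250:285].mean(1).round().astype(int).tolist())
E
```

```text
moving px [0, 0, 2, 3, 1, 0, 0] 27.55
jaw region changed 85 of 3990 jaw row old/new [119, 41, 57, 92, 146, 137, 106, 103, 105, 102, 105, 107, 108, 82, 14, 64, 148, 142, 140, 141, 141, 142, 140, 140, 140, 140, 142, 140, 143, 143, 141, 142, 142, 142, 143] [112, 38, 55, 88, 135, 131, 100, 99, 98, 97, 99, 100, 98, 78, 13, 60, 137, 134, 131, 131, 131, 131, 131, 131, 135, 132, 134, 133, 133, 132, 133, 134, 133, 136, 133]
```

The jaw edge lies exactly where it started, and the headset has stopped moving. I'm handing in.

```bash
python3 -c "
from rig import job
print(job.finish_job())"
```

```text
the job is handed in; nothing more can be done
None
```

The job is handed in with no verdict returned: by my checks the cover is home, the jaw is fully open and the headset hangs still and square at mid-bar, but I viewed 11 pictures, one over the limit of 10.

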